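# Peel the top tray off a sticky nest and hold it over the light panel

### The job

Pull the carriage with the nest of white trays all the way out from under the clear hood, to its stop. The trays stick together: take the top tray by its upright corner tab and peel it, raising the tab corner while the opposite corner still sits in the nest, then lift it right out. Carry it over the middle of the flat light panel and finish still holding it there, level and still, about 12 cm above the panel and touching nothing but the gripper; leave the carriage pulled out and do not disturb the beaker, the dropper bottle or the petri dish.

Things in the scene. Friction and masses are not known exactly. Their poses are not given: they have to be found in the camera images.
- hood_mouth (a point): middle of the top front edge of the fixed clear hood, 88 mm above the bench. The hood is 182 mm wide (x) and reaches 150 mm from here towards +y; it covers the nest at the start. The carriage pulls out along this frame's -y. The aluminium base with rails 19 mm high (end stops 25 mm), 190 mm wide, reaches 265 mm from here towards -y.
- carriage (a joint): how far the carriage is pulled out, m: 0 = nest under the hood (start), 0.15 = at its stop. About 4 N of friction; it stays where left and cannot lift off its rails.
- pull_plate (a point): dark upright plate at the front end of the carriage, to pull it by; the point is in it, 55 mm above the bench. 44 mm wide (x), 10 mm thick (y; the pull direction is -y), top 71 mm above the bench, foot block up to 19 mm. Moves with the carriage; axes parallel to hood_mouth's.
- tray_centre (a point): middle of the loose top tray: white, open on top, 136 x 106 mm over the flange (x, y), 19 mm deep, 60 g, z up; point 9.5 mm below the rim. Seated, the rim is 45 mm above the bench; axes start parallel to hood_mouth's. Its foot sits 16 mm deep in the nest (lower trays, fast to the carriage), held by springy nubs on 4 sides; free once raised about 10 mm; peeling takes 5 to 10 N at the tab.
- tray_tab (a point): upright tab on the tray's (-x, -y) corner: 8 mm thick along the line from tray middle to tab, 24 mm wide across it, standing from the rim to 28 mm above it. The point is its middle, 14 mm above the rim: (-56.8, -44.3, 23.5) mm from tray_centre in the tray's axes. Axes as tray_centre.
- tray_far (a point): the tray's opposite corner, at (+x, +y): underside of the flange, 42 mm above the bench when seated, at (68, 53, 6.5) mm from tray_centre. Axes as tray_centre.
- panel_top (a point): middle of the upper face of the flat light panel that lies fixed on the bench: grey frame 170 x 120 mm (x, y), white face, 13.5 mm high.
- beaker_mid (a point): glass beaker, 54 mm wide, 69 mm high, to be left alone; point half-way up.
- dropper_mid (a point): dropper bottle, 37 mm wide, 133 mm high, to be left alone; point half-way up.
- petri_mid (a point): petri dish, 91 mm wide, 15 mm high, to be left alone; point half-way up.
Not all that is in view belongs to the job. Of the things shaped like the part that bears panel_top, the grey one is meant.

How it is judged (in metres and radians):
On the way, in this order (a step that is already met when the one before it is completed fails the run):
1. the carriage is pulled out to its stop (within 8 mm) (value of joint carriage above 0.142 m), for 0.1 s.
2. the tab corner is raised by 12 mm or more while the opposite corner still sits in the nest (raised by less than 6 mm) (height (world z) of tray_tab above 0.071 m and height (world z) of tray_far below 0.048 m), for 0.1 s.
At the end, for the whole second after the job is handed in: The top tray is held by the fingers alone, at rest, its middle within 35 mm sideways of the panel's middle and about 8 to 18 cm above it, level within 0.17 rad; the carriage is still pulled out (more than 120 of 150 mm) (horizontal distance between tray_centre and panel_top below 0.035 m and height (world z) of tray_centre between 0.09 and 0.2 m and angle between tray_centre's own z axis and vertical below 0.17 rad and contact force between the fingers and tray above 1 N and contact force between tray and light_panel below 0.05 N and contact force between tray and magazine below 0.05 N and linear speed of tray below 0.02 m/s and value of joint carriage above 0.12 m); the arm keeps its last pose, push and grip.
It fails at once if a bystander is moved by more than 25 mm (distance of any of beaker_mid, dropper_mid, petri_mid from where it was at the start of the episode above 0.025 m).
It also fails if it takes over 58 s, if anything falls off the work surface, if the arm or the gripper's body presses on something with over 40 N, if the wrist force passes 120 N, or if a joint passes its speed limit or range.

### The arm

A 6-joint arm with a two-finger parallel gripper is mounted at the origin on a cart in front of the work surface, level with it; the furniture and walls round the work are solid. World frame = base frame: x ahead of the robot, y to its left, z up, the work surface at z = 0. Lengths are in m, angles in degrees, forces in N, time in s.
With the tool pointing down it reaches from about 0.25 to 0.725 m from the base axis. Payload 9.7 kg.
Tool frame: the origin (TCP) lies midway between the tips of the shut fingers; the grasp point (between the pads) lies 19 mm behind it (grip_point_offset is the distance from the TCP to the grasp point, in m); y points along the fingers, z is the direction in which the jaws open and shut, and the axes are right-handed (so a half turn about y gives the same grasp; the last joint's range is limited). The gripper opens to 85 mm and grips with 20 to 120 N. Pads are 22 mm wide; open, the fingers measure 114 mm over their backs; the gripper's body (76 mm by 85 mm) begins 54 mm behind the grasp point. The pads swing forward as they close: fully open they stand 13 mm farther back than shut.
Start: joints at [63.598, 4.979, 10.078, 95.1, 0, 90], TCP at [0.245, 0.493, 0.231] pointing down, gripper open.
Joint ranges: [-179.16, 179.16], [-48.56, 103.87], [-65.8, 70.77], [-126.05, 130.52], [-82.76, 87.17], [-180, 180]. Speed limits (degrees/s): [127.2, 127.2, 147.25, 180, 180, 180].

### API

Orientations are given as [roll, pitch, yaw] about the fixed x, y, z axes, in that order (R = Rz(yaw) Ry(pitch) Rx(roll)).
In Python, from workcell import get_obs, camera, job_done, grip_point_offset gives the robot as it stands.
- The arm moves only by the tool move_arm, never from a script. Its argument "deltas" is a list that holds one entry, the list of rows, each a list of 4 numbers: the shift along the tool's x, y, z in m, then the turn about the tool's y in degrees. A call has 1 to 5 rows; each row is the pose to reach, as a shift and turn from the pose commanded when the call began, along the tool's axes at that moment; what a row does not reach only later rows make up. A row lasts 1/10 s, in which the tool goes at most 50 mm and 8.59 degrees, less where a joint would pass 70% of its speed; a pose out of reach is approached as far as the arm can. A call with a gripper value outside its range is refused whole. "claw" is the finger opening in m, from 0 to 0.0854, set as the call begins (left out, the last holds). The fingers move at their own pace and stop on an object; "newtons" is the grip in N (left out, the last holds). Time passes only in rows, so rows that repeat a pose let the fingers close. It gives the time, the measured TCP pose, the force and the opening at its end, in the units of the state.
- get_obs(): the state, without advancing time (a new reading comes with each control period).
- camera(name): name is "scene" or "top" or "wrist"; returns a dict with "color" (420x560x3 uint8, blue, green, red), "range_z" (420x560 float32, m along the optical axis (not along the pixel's ray), 0 where there is no reading), "fx", "fy", "cx", "cy" (pixels), "k1" (the pictures are not rectified: a ray, as slopes to the right and down, at radius r is drawn at 1 + k1 r^2 times it, then the intrinsics apply), "T" (4x4, takes a point from camera to world coordinates). Camera axes: x right, y down, z forward; pixel columns grow to the right and rows downward; lengths in m; the calibration is good to about 2 mm. A picture is of the moment at which its call begins.
- job_done(): hands the job in, once; it reports no verdict.
The state is a dict: "time": time; "q": joint angles; "qd": joint speeds; "joint_efforts": joint torques, N m; "ee_pos": TCP position; "tcp_rot": TCP orientation; "wrist_force": force on the tool from outside, world axes, zero at the start; "torque": the same for the moment, N m; "opening": finger opening in m.
Only numpy, scipy, OpenCV 4.12 (cv2) and the standard library are available. Lean on these libraries where they do the work, as an engineer would, in place of code of your own. Each camera call takes 0.05 s, during which the arm holds its last target. There are 200 camera calls.

## Working session

There is one attempt and no reset: what is moved stays moved. The work goes in short steps, Python scripts to look and compute and a tool call to move; the robot and the scene stay as the last step left them, time stands still between calls to the robot, and variables do not carry over. Pictures are saved under pics/ and viewed, about 8 in all and at most 12, crops included, and the job is handed in when it is done.

Besides the shell and the picture viewer there is one more tool, called after "Call:" by a JSON object that holds its "name" and its "arguments", one argument or row to a line. move_arm: Moves the arm, as the interface text tells. Its arguments: {"type":"object","properties":{"deltas":{"type":"array"},"claw":{"type":"number"},"newtons":{"type":"number"}},"required":["deltas"]}

```bash
ls; mkdir -p pics; cat > h.py <<'E'
import numpy as np, cv2
from workcell import get_obs, camera, job_done, grip_point_offset
def snap(n,f=None):
    c=camera(n)
    if f: cv2.imwrite('pics/'+f,c['color'])
    return c
def ray(c,u,v):
    x,y=(u-c['cx'])/c['fx'],(v-c['cy'])/c['fy']
    a,b=x,y
    for _ in range(20):
        s=1+c['k1']*(a*a+b*b); a,b=x/s,y/s
    return np.array([a,b,1.])
def onplane(c,u,v,z):
    d=c['T'][:3,:3]@ray(c,u,v); o=c['T'][:3,3]
    return o+d*(z-o[2])/d[2]
def pt(c,u,v):
    Z=c['range_z'][int(round(v)),int(round(u))]
    return c['T'][:3,:3]@(ray(c,u,v)*Z)+c['T'][:3,3]
def cloud(c):
    H,W=c['range_z'].shape
    u,v=np.meshgrid(np.arange(W),np.arange(H)); x=(u-c['cx'])/c['fx'];y=(v-c['cy'])/c['fy'];a,b=x,y
    for _ in range(20):
        s=1+c['k1']*(a*a+b*b); a,b=x/s,y/s
    P=np.stack([a,b,np.ones_like(a)],-1)*c['range_z'][...,None]
    return P@c['T'][:3,:3].T+c['T'][:3,3]
E
python3 - <<'E'
from h import *
import pickle
o=get_obs(); print(o); print(grip_point_offset)
d={n:snap(n,n+'0.png') for n in('scene','top','wrist')}
pickle.dump(d,open('c0.pkl','wb'))
for n in d: print(n,d[n]['T'].round(3).tolist(),d[n]['fx'],d[n]['k1'])
cv2.imwrite('pics/both0.png',cv2.resize(np.hstack([d['scene']['color'],d['top']['color']]),(800,300)))
E
```

```text
pics
{'time': 0.0, 'q': array([ 6.35980667e+01,  5.01198825e+00,  1.00319061e+01,  9.51001117e+01,
       -9.87233032e-04,  8.99992892e+01]), 'qd': array([-0.04971979, -0.02080747, -0.04727292,  0.09772167, -0.1241331 ,
        0.128302  ]), 'joint_efforts': array([-4.06424515e-03, -5.20389283e+01,  4.64804113e+01,  1.65614864e-02,
       -6.01452234e-05,  4.51988569e-06]), 'ee_pos': array([0.24446012, 0.49240895, 0.23055174]), 'tcp_rot': array([-9.00801939e+01, -9.86237265e-04, -2.64012211e+01]), 'wrist_force': array([ 0.07947155, -0.25249563,  0.24011408]), 'torque': array([0.02369187, 0.01806059, 0.02057919]), 'opening': 0.0849769175668227}
0.0187
scene [[0.727, -0.385, 0.569, -0.17], [-0.687, -0.419, 0.594, -0.765], [0.01, -0.823, -0.568, 0.806], [0.0, 0.0, 0.0, 1.0]] 493.5402374354121 -0.16802383569105012
top [[0.02, -0.977, 0.212, 0.235], [-1.0, -0.019, 0.008, 0.007], [-0.004, -0.213, -0.977, 1.659], [0.0, 0.0, 0.0, 1.0]] 487.3567223788582 -0.08500114200921936
wrist [[0.445, 0.857, 0.261, 0.177], [0.896, -0.425, -0.133, 0.526], [-0.003, 0.293, -0.956, 0.374], [0.0, 0.0, 0.0, 1.0]] 340.1262618155246 -0.0840297083069908
```

View pics/scene0.png

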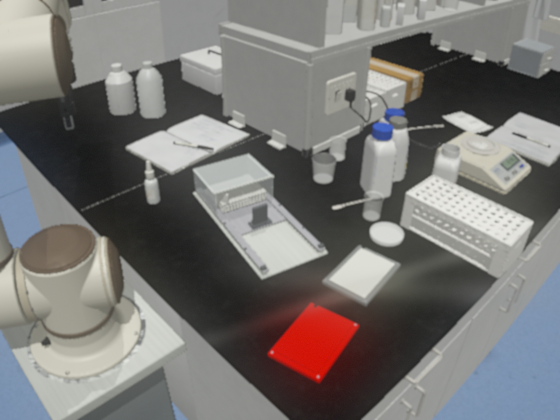

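View pics/top0.png

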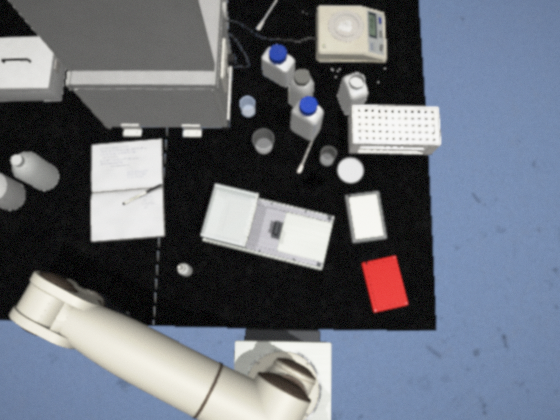

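The scene view shows the hood at (232,185), pull plate at (260,215), grey panel at (362,274) and red panel at (315,341). The top view has the hood at (230,215), plate (277,229), grey panel (366,216), red panel (385,283), dropper (184,269) and petri dish (350,169). The beaker is at (263,140) or (328,155). What could be mistaken for the panel is the red pad, the notebook (127,190) and the grey-framed white panel. The grey one is meant.

```bash
python3 - <<'E'
from h import *
import pickle
d=pickle.load(open('c0.pkl','rb'))
t=d['top'];s=d['scene']
cv2.imwrite('pics/crop1.png',np.vstack([cv2.resize(t['color'][175:275,190:400],(800,381),interpolation=cv2.INTER_CUBIC)]))
cv2.imwrite('pics/crop2.png',cv2.resize(s['color'][140:310,180:410],(800,591),interpolation=cv2.INTER_CUBIC))
P=cloud(t)
def rect(m,name,z):
    n,l,st,ce=cv2.connectedComponentsWithStats(m.astype('uint8'))
    return st,ce,l
# panel: non-dark, low saturation region in roi
hsv=cv2.cvtColor(t['color'],cv2.COLOR_BGR2HSV)
def fit(r0,r1,c0,c1,z):
    m=np.zeros(hsv.shape[:2],'uint8'); m[r0:r1,c0:c1]=(hsv[r0:r1,c0:c1,2]>60)*255
    cs,_=cv2.findContours(m,cv2.RETR_EXTERNAL,cv2.CHAIN_APPROX_NONE); c=max(cs,key=cv2.contourArea)
    w=np.array([onplane(t,u,v,z)[:2] for u,v in c[:,0]],np.float32)
    r=cv2.minAreaRect(w); print(np.round(r[0],4),np.round(r[1],4),round(r[2],2)); print(cv2.boxPoints(r).round(3).tolist())
fit(185,250,338,392,.0135)
fit(178,275,195,340,.02)
for uv in [(366,216),(240,215),(277,229),(305,235),(184,269),(350,169),(328,155),(263,140)]: print(uv,pt(t,*uv).round(3),hsv[uv[1],uv[0]])
for uv in [(362,274),(260,212),(386,233),(372,205),(322,167),(152,180)]: print('s',uv,pt(s,*uv).round(3))
E
```

```text
[ 0.5771 -0.2777] [0.1764 0.1263] 8.46
[[0.48100000619888306, -0.2280000001192093], [0.49900001287460327, -0.3529999852180481], [0.6740000247955322, -0.3269999921321869], [0.6549999713897705, -0.20200000703334808]]
[0.5367 0.0612] [0.4372 0.2135] 77.11
[[0.3840000033378601, -0.12800000607967377], [0.5920000076293945, -0.17599999904632568], [0.6899999976158142, 0.25], [0.48100000619888306, 0.2980000078678131]]
(366, 216) [ 0.577 -0.279  0.015] [ 30   4 246]
(240, 215) [0.557 0.149 0.088] [ 50   3 228]
(277, 229) [0.516 0.026 0.071] [105  11  90]
(305, 235) [ 0.509 -0.07   0.006] [ 42   5 242]
(184, 269) [0.375 0.321 0.102] [ 30   8 182]
(350, 169) [ 0.744 -0.225  0.02 ] [150   1 233]
(328, 155) [ 0.799 -0.149  0.005] [ 30   2 126]
(263, 140) [ 0.853  0.084 -0.   ] [170   6 138]
s (362, 274) [ 0.568 -0.286  0.014]
s (260, 212) [0.522 0.024 0.052]
s (386, 233) [ 0.738 -0.23   0.013]
s (372, 205) [ 0.763 -0.158  0.054]
s (322, 167) [0.798 0.057 0.065]
s (152, 180) [0.382 0.325 0.072]
```

View pics/crop2.png

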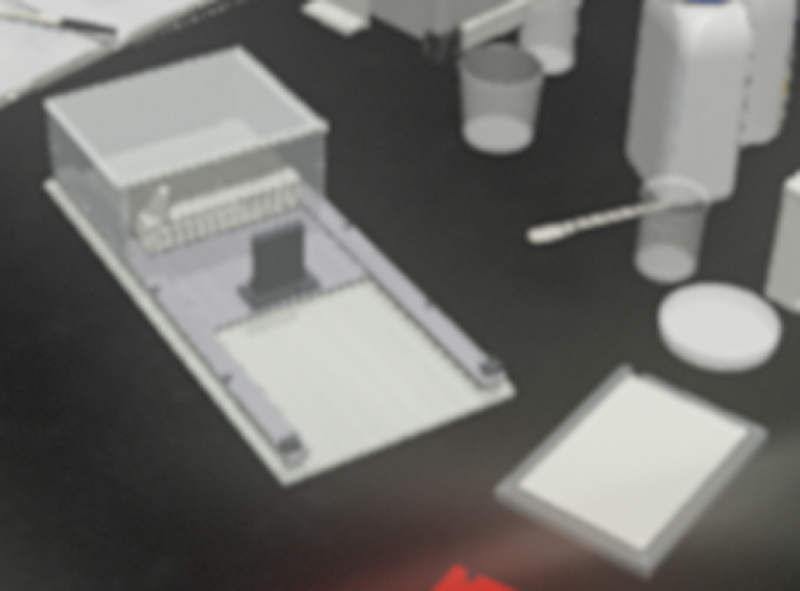

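View pics/crop1.png

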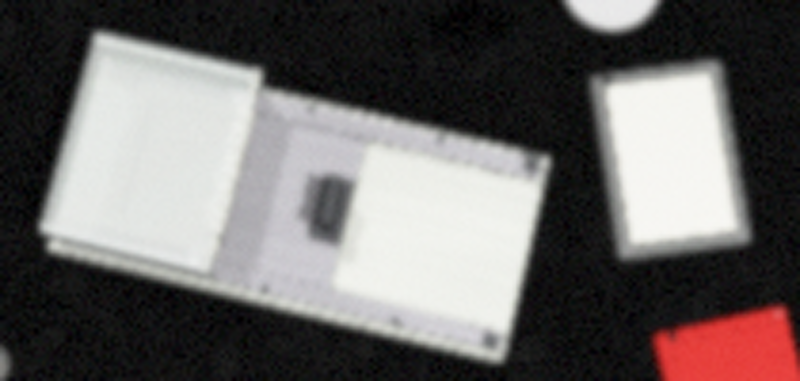

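The crops show the pull plate upright in the middle at crop2 (278,255). The tray tab is under the hood at its left front, crop2 (160,200), and the grey-framed panel is at crop1 (672,160). Next I refine the plate position and yaw from the depth data.

```bash
python3 - <<'E'
from h import *
import pickle
d=pickle.load(open('c0.pkl','rb'))
for n in('top','scene'):
    P=cloud(d[n]); ok=d[n]['range_z']>0
    V=cv2.cvtColor(d[n]['color'],cv2.COLOR_BGR2GRAY)
    near=ok&(abs(P[...,0]-.518)<.05)&(abs(P[...,1]-.026)<.04)
    m=near&(P[...,2]>.062)&(P[...,2]<.08)
    q=P[m]; r=cv2.minAreaRect(q[:,:2].astype(np.float32)); print(n,'plate',m.sum(),np.round(r[0],4),np.round(r[1],3),round(r[2],1),np.median(q[:,2]).round(4))
    m=ok&(P[...,2]>.08)&(P[...,2]<.096)&(abs(P[...,0]-.56)<.14)&(abs(P[...,1]-.17)<.13)
    q=P[m]; r=cv2.minAreaRect(q[:,:2].astype(np.float32)); print(n,'hood',m.sum(),np.round(r[0],4),np.round(r[1],3),round(r[2],1),cv2.boxPoints(r).round(3).tolist())
# plate top by brightness in top image
t=d['top'];g=cv2.cvtColor(t['color'],cv2.COLOR_BGR2GRAY)
m=np.zeros_like(g);m[210:248,258:295]=(g[210:248,258:295]<120)*255
v,u=np.nonzero(m); w=np.array([onplane(t,a,b,.071)[:2] for a,b in zip(u,v)],np.float32);r=cv2.minAreaRect(w);print('dark',len(u),r,w.mean(0))
o=get_obs();Rt=np.eye(3)
# red/grey check of base corners (z=.019)
for uv in[(334,214),(323,269),(203,240)]: print(onplane(t,*uv,.019).round(3))
E
```

```text
top plate 42 [0.5254 0.0276] [0.01  0.043] 77.2 0.0702
top hood 2354 [0.5609 0.1841] [0.151 0.183] 77.2 [[0.45500001311302185, 0.13099999725818634], [0.6340000033378601, 0.09000000357627869], [0.6669999957084656, 0.2370000034570694], [0.4880000054836273, 0.27799999713897705]]
scene plate 69 [0.5211 0.0242] [0.012 0.043] 71.0 0.0682
scene hood 1878 [0.558  0.1812] [0.157 0.186] 76.4 [[0.4490000009536743, 0.12700000405311584], [0.6299999952316284, 0.08299999684095383], [0.6669999957084656, 0.23600000143051147], [0.4860000014305115, 0.27900001406669617]]
dark 137 ((0.5149070620536804, 0.030743587762117386), (0.030571063980460167, 0.05254751071333885), 80.20223999023438) [0.5155252  0.03025241]
[ 0.581 -0.168  0.019]
[ 0.392 -0.131  0.019]
[0.482 0.278 0.019]
```

```bash
cat >> h.py <<'E'
from scipy.spatial.transform import Rotation as Ro
def go(p,jaw=None):
    o=get_obs(); R=Ro.from_euler('xyz',o['tcp_rot'],degrees=True).as_matrix()
    d=R.T@(np.array(p)-o['ee_pos'])
    cur=np.degrees(np.arctan2(R[1,2],R[0,2])); t=0 if jaw is None else -((jaw-cur+90)%180-90)
    print('t',round(o['time'],2),'pos',o['ee_pos'].round(4),'jaw',cur.round(2),'delta',d.round(4),'turn',round(t,2),'F',o['wrist_force'].round(1),'open',round(o['opening'],4))
E
python3 -c "
from h import *
go([.524,.027,.20],77.2)"
```

```text
t 0.15 pos [0.2445 0.4925 0.2307] jaw 63.6 delta [ 0.4573  0.031  -0.2926] turn -13.6 F [ 0.1  0.6 -0.5] open 0.0852
```

Call:
{"name": "move_arm", "arguments": {
  "deltas": [
    [[0.04, 0, -0.026, -2], [0.08, 0, -0.052, -4], [0.12, 0, -0.078, -6], [0.16, 0.0, -0.104, -8], [0.2, 0.0, -0.13, -10]]
  ],
  "claw": 0.06,
  "newtons": 40
}}

```text
time: 0.65
ee_pos: [0.3664, 0.2855, 0.2312]
tcp_rot: [-90.0, -0.0, -16.3]
wrist_force: [1.8, 1.4, 0.4]
opening: 0.0601
```

```bash
python3 -c "
from h import *
go([.524,.027,.14],77.2)"
```

```text
t 0.65 pos [0.3664 0.2855 0.2312] jaw 73.71 delta [ 0.2238  0.0912 -0.2039] turn -3.49 F [1.8 1.4 0.4] open 0.0601
```

Call:
{"name": "move_arm", "arguments": {
  "deltas": [
    [[0.036, 0.0, -0.033, -1], [0.072, 0.0, -0.066, -2], [0.108, 0.0, -0.098, -3], [0.144, 0.01, -0.131, -3.5], [0.18, 0.03, -0.164, -3.5]]
  ]
}}

```text
time: 1.15
ee_pos: [0.4922, 0.0793, 0.2031]
tcp_rot: [-89.9, -0.1, -12.9]
wrist_force: [0.8, 0.3, 0.3]
opening: 0.06
```

Call:
{"name": "move_arm", "arguments": {
  "deltas": [
    [[0.022, 0.03, -0.02, 0], [0.044, 0.06, -0.04, 0], [0.044, 0.06, -0.04, 0], [0.044, 0.06, -0.04, 0]]
  ]
}}

```text
time: 1.55
ee_pos: [0.5244, 0.0321, 0.1417]
tcp_rot: [-90.0, 0.1, -13.0]
wrist_force: [0.5, 0.5, 0.6]
opening: 0.0603
```

```bash
python3 - <<'E'
from h import *
go([.524,.027,.045],77.2)
c=snap('wrist','w1.png'); P=cloud(c)
m=(c['range_z']>0)&(P[...,2]>.06)&(P[...,2]<.08)&(abs(P[...,0]-.524)<.05)&(abs(P[...,1]-.027)<.05)
q=P[m];r=cv2.minAreaRect(q[:,:2].astype(np.float32));print(m.sum(),r,np.median(q[:,2]))
E
```

```text
t 1.55 pos [0.5244 0.0321 0.1417] jaw 77.02 delta [ 0.0009  0.0967 -0.005 ] turn -0.18 F [0.5 0.5 0.6] open 0.0603
945 ((0.520855724811554, 0.02740553207695484), (0.009629416279494762, 0.04336337000131607), 76.7063980102539) 0.0709716165169248
```

View pics/w1.png

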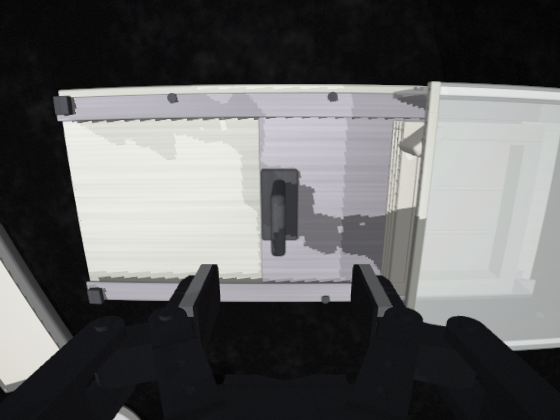

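The wrist view shows the plate at (280,215). It measures 10 x 43 mm with its top at 0.071, as described, and it sits between the two fingers.

Call:
{"name": "move_arm", "arguments": {
  "deltas": [
    [[-0.001, 0.03, -0.005, 0], [-0.001, 0.06, -0.005, 0], [-0.001, 0.09, -0.005, 0], [-0.001, 0.097, -0.005, 0], [-0.001, 0.097, -0.005, 0]]
  ]
}}

```text
time: 2.1
ee_pos: [0.5225, 0.0286, 0.0459]
tcp_rot: [-90.0, 0.0, -12.8]
wrist_force: [0.2, 0.2, 0.6]
opening: 0.0599
```

Call:
{"name": "move_arm", "arguments": {
  "deltas": [
    [[0, 0, 0, 0], [0, 0, 0, 0], [0, 0, 0, 0], [0, 0, 0, 0], [0, 0, 0, 0]]
  ],
  "claw": 0.0,
  "newtons": 40
}}

```text
time: 2.6
ee_pos: [0.5233, 0.0271, 0.0466]
tcp_rot: [-90.1, -0.1, -12.9]
wrist_force: [-2.4, -4.5, 6.0]
opening: 0.0091
```

Gripped at about 9–10 mm. Now I pull along tool -z, starting slowly.

Call:
{"name": "move_arm", "arguments": {
  "deltas": [
    [[0, 0, -0.01, 0], [0, 0, -0.025, 0], [0, 0, -0.04, 0], [0, 0, -0.055, 0], [0, 0, -0.07, 0]]
  ]
}}

```text
time: 3.1
ee_pos: [0.5079, -0.0401, 0.0466]
tcp_rot: [-89.9, -0.1, -12.9]
wrist_force: [1.2, 6.6, 5.4]
opening: 0.0092
```

Call:
{"name": "move_arm", "arguments": {
  "deltas": [
    [[0, 0, -0.015, 0], [0, 0, -0.03, 0], [0, 0, -0.045, 0], [0, 0, -0.06, 0], [0, 0, -0.07, 0]]
  ]
}}

```text
time: 3.6
ee_pos: [0.4921, -0.1089, 0.0466]
tcp_rot: [-89.9, -0.1, -12.9]
wrist_force: [-0.2, 5.0, 5.8]
opening: 0.009
```

Call:
{"name": "move_arm", "arguments": {
  "deltas": [
    [[0, 0, -0.005, 0], [0, 0, -0.01, 0], [0, 0, -0.013, 0], [0, 0, -0.013, 0], [0, 0, -0.013, 0]]
  ]
}}

```text
time: 4.1
ee_pos: [0.4897, -0.1192, 0.0466]
tcp_rot: [-89.7, -0.1, -12.8]
wrist_force: [1.7, 15.2, 6.6]
opening: 0.0092
```

```bash
python3 -c "
from h import *
go([.5215-.15*.2215,.0274-.15*.975,.046],77.2)"
```

```text
t 4.1 pos [ 0.4897 -0.1192  0.0466] jaw 77.19 delta [-0.0015  0.0006  0.    ] turn -0.01 F [ 1.7 15.2  6.6] open 0.0092
```

The carriage has travelled 150 mm and the force rose to 15 N, so it is at the stop. I'll release, rise, and look at the tray.

Call:
{"name": "move_arm", "arguments": {
  "deltas": [
    [[0, 0, 0.003, 0], [0, 0, 0.003, 0], [0, 0, 0.003, 0], [0, 0, 0.003, 0]]
  ],
  "claw": 0.05
}}

```text
time: 4.5
ee_pos: [0.4893, -0.1186, 0.0454]
tcp_rot: [-90.0, -0.0, -12.9]
wrist_force: [0.9, 0.2, -0.1]
opening: 0.0498
```

Call:
{"name": "move_arm", "arguments": {
  "deltas": [
    [[0, -0.03, 0, 0], [0, -0.07, 0, 0], [0, -0.11, 0.02, 0], [-0.02, -0.13, 0.06, 0], [-0.03, -0.13, 0.08, 0]]
  ]
}}

```text
time: 5.0
ee_pos: [0.4787, -0.0323, 0.1789]
tcp_rot: [-89.9, -0.3, -12.9]
wrist_force: [-0.2, 0.2, 0.6]
opening: 0.0498
```

```bash
python3 - <<'E'
from h import *
import pickle
go([.49,-.119,.17])
d={n:snap(n) for n in('wrist','top','scene')}; pickle.dump(d,open('c1.pkl','wb'))
cv2.imwrite('pics/w2.png',np.vstack([d['wrist']['color'][:,:,:]]))
for n in d:
    c=d[n];P=cloud(c);ok=c['range_z']>0
    m=ok&(P[...,2]>.040)&(P[...,2]<.051)&(abs(P[...,0]-.53)<.12)&(abs(P[...,1]-.02)<.1)
    r=cv2.minAreaRect(P[m][:,:2].astype(np.float32));print(n,'rim',m.sum(),np.round(r[0],4),np.round(r[1],4),round(r[2],1),np.median(P[m][:,2]).round(4), cv2.boxPoints(r).round(3).tolist())
    m=ok&(P[...,2]>.056)&(P[...,2]<.078)&(abs(P[...,0]-.47)<.07)&(abs(P[...,1]-.0)<.06)
    if m.sum()>3:
        r=cv2.minAreaRect(P[m][:,:2].astype(np.float32));print(n,'tab',m.sum(),np.round(r[0],4),np.round(r[1],4),round(r[2],1),P[m][:,2].max().round(4))
    m=ok&(P[...,2]>.06)&(P[...,2]<.08)&(abs(P[...,0]-.488)<.04)&(abs(P[...,1]+.12)<.03)
    if m.sum()>3:
        r=cv2.minAreaRect(P[m][:,:2].astype(np.float32));print(n,'plate',m.sum(),np.round(r[0],4),np.round(r[1],4))
E
```

```text
t 5.0 pos [ 0.4787 -0.0323  0.1789] jaw 77.09 delta [ 0.0304  0.0089 -0.082 ] turn 0 F [-0.2  0.2  0.6] open 0.0498
wrist rim 6970 [0.5351 0.0486] [0.1778 0.1531] 77.0 0.0453 [[0.4399999976158142, -0.020999999716877937], [0.5899999737739563, -0.054999999701976776], [0.6299999952316284, 0.11800000071525574], [0.48100000619888306, 0.15199999511241913]]
wrist tab 421 [ 0.4537 -0.0132] [0.0088 0.0233] 27.6 0.0751
wrist plate 754 [ 0.4873 -0.1189] [0.01   0.0437]
top rim 192 [0.5432 0.0644] [0.1726 0.0467] 4.1 0.0452 [[0.45500001311302185, 0.0820000022649765], [0.45899999141693115, 0.03500000014901161], [0.6309999823570251, 0.04699999839067459], [0.628000020980835, 0.09399999678134918]]
top plate 5 [ 0.5005 -0.1247] [0.0009 0.0255]
scene rim 661 [0.5206 0.0169] [0.1134 0.1396] 77.7 0.0443 [[0.4399999976158142, -0.024000000208616257], [0.5770000219345093, -0.05299999937415123], [0.6010000109672546, 0.05700000002980232], [0.4650000035762787, 0.08699999749660492]]
scene tab 63 [ 0.4562 -0.0148] [0.013  0.0227] 30.1 0.0751
scene plate 98 [ 0.4886 -0.1214] [0.0134 0.0431]
```

View pics/w2.png

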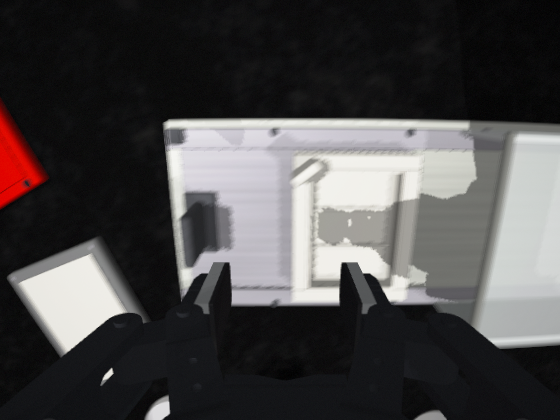

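The wrist view shows the nest clear of the hood. The tab is at (310,172), measuring 8.8 x 23 mm at (0.454,-0.013), which agrees with the tray centre plus its given offset. I will grip across the tab's width so that it can pivot about the jaw axis while peeling.

Call:
{"name": "move_arm", "arguments": {
  "deltas": [
    [[0, 0, 0, -8], [0, 0, 0, -16], [0, 0, 0, -24], [0, 0, 0, -32], [0, 0, 0, -38]]
  ],
  "claw": 0.05,
  "newtons": 30
}}

```text
time: 5.65
ee_pos: [0.4779, -0.0348, 0.1747]
tcp_rot: [-90.0, 0.1, 25.4]
wrist_force: [-0.1, 0.2, 0.3]
opening: 0.0499
```

```bash
python3 -c "
from h import *
go([.4543,-.0135,.057],115.2);print(get_obs()['q'].round(1))"
```

```text
t 5.65 pos [ 0.4779 -0.0348  0.1747] jaw 115.35 delta [-0.0121  0.1177  0.0293] turn 0.15 F [-0.1  0.2  0.3] open 0.0499
[ -4.1  -5.4  -6.6  88.9  -0.  -29.5]
```

Call:
{"name": "move_arm", "arguments": {
  "deltas": [
    [[-0.012, 0.01, 0.029, 0], [-0.012, 0.04, 0.029, 0], [-0.012, 0.08, 0.029, 0], [-0.012, 0.08, 0.029, 0]]
  ]
}}

```text
time: 6.05
ee_pos: [0.4518, -0.0132, 0.0904]
tcp_rot: [-89.8, 0.4, 25.1]
wrist_force: [0.3, -0.3, -0.7]
opening: 0.0502
```

```bash
python3 - <<'E'
from h import *
go([.4543,-.0135,.057],115.2)
c=snap('wrist');P=cloud(c);ok=c['range_z']>0
m=ok&(P[...,2]>.056)&(P[...,2]<.078)&(abs(P[...,0]-.454)<.03)&(abs(P[...,1]+.013)<.03)
r=cv2.minAreaRect(P[m][:,:2].astype(np.float32));print('tab',m.sum(),np.round(r[0],4),np.round(r[1],4),round(r[2],1),P[m][:,2].max().round(4))
cv2.imwrite('pics/w3.png',c['color'])
E
```

```text
t 6.05 pos [ 0.4518 -0.0132  0.0904] jaw 115.05 delta [ 0.0024  0.0334 -0.0014] turn -0.15 F [ 0.3 -0.3 -0.7] open 0.0502
tab 1101 [ 0.4534 -0.0134] [0.0085 0.0239] 25.5 0.0748
```

View pics/w3.png

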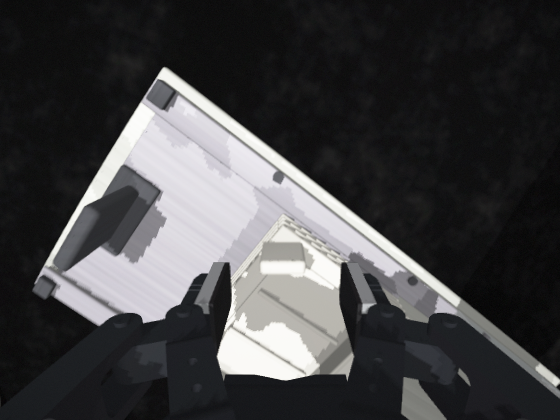

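The wrist view shows the tab at (282,258), square and centred between the fingers. I lower onto its upper half and close.

Call:
{"name": "move_arm", "arguments": {
  "deltas": [
    [[0.001, 0.015, -0.001, 0], [0.001, 0.034, -0.001, 0], [0.001, 0.034, -0.001, 0]]
  ]
}}

```text
time: 6.4
ee_pos: [0.4558, -0.0133, 0.0603]
tcp_rot: [-90.0, 0.1, 25.1]
wrist_force: [-0.1, -0.5, -1.0]
opening: 0.0503
```

Call:
{"name": "move_arm", "arguments": {
  "deltas": [
    [[0, 0, 0, 0], [0, 0, 0, 0], [0, 0, 0, 0], [0, 0, 0, 0], [0, 0, 0, 0]]
  ],
  "claw": 0.0,
  "newtons": 30
}}

```text
time: 6.9
ee_pos: [0.4569, -0.0131, 0.0628]
tcp_rot: [-90.1, -0.1, 25.1]
wrist_force: [-1.4, -0.1, 6.9]
opening: 0.0228
```

Call:
{"name": "move_arm", "arguments": {
  "deltas": [
    [[0, -0.002, 0, 0], [0, -0.004, 0, 0], [0, -0.006, 0, 0], [0, -0.008, 0, 0], [0, -0.008, 0, 0]]
  ]
}}

```text
time: 7.4
ee_pos: [0.4562, -0.013, 0.0695]
tcp_rot: [-90.0, -0.0, 25.1]
wrist_force: [3.0, 1.1, -3.1]
opening: 0.0228
```

```bash
cat >> h.py <<'E'
def tray(n='scene',save=None):
    c=snap(n,save);P=cloud(c);ok=c['range_z']>0
    R=np.array([[.975,-.2215],[.2215,.975]]) # world->tray yaw +12.8
    L=(P[...,:2]-np.array([.5195,.017]))@R.T
    m=ok&(abs(L[...,0])<.0675)&(abs(L[...,1])<.0525)&((abs(L[...,0])>.0635)|(abs(L[...,1])>.0485))&(P[...,2]>.035)&(P[...,2]<.07)
    q=P[m];l=L[m];A=np.c_[l,np.ones(len(l))]
    w=np.ones(len(q),bool)
    for _ in range(5):
        s=np.linalg.lstsq(A[w],q[w,2],rcond=None)[0]; w=abs(A@s-q[:,2])<.003
    print(n,len(q),w.sum(),'slopes',s[:2].round(4),'zc',s[2].round(4),'tabcorner',(s@[-.0568,-.0443,1]).round(4),'far',(s@[.068,.053,1]).round(4))
E
python3 - <<'E'
from h import *
tray('scene');tray('top')
E
```

```text
scene 255 121 slopes [-0.028  -0.0339] zc 0.0478 tabcorner 0.0509 far 0.0441
top 30 15 slopes [-0.1352  0.0821] zc 0.0388 tabcorner 0.0428 far 0.0339
```

The peel is working: the tab corner is up about 6 mm and the far corner is still seated. I continue.

Call:
{"name": "move_arm", "arguments": {
  "deltas": [
    [[0, -0.002, 0, 0], [0, -0.004, 0, 0], [0, -0.006, 0, 0], [0, -0.008, 0, 0], [0, -0.008, 0, 0]]
  ]
}}

```text
time: 8.0
ee_pos: [0.4561, -0.0131, 0.0778]
tcp_rot: [-90.0, -0.0, 25.1]
wrist_force: [-0.1, -0.4, -0.0]
opening: 0.023
```

```bash
python3 - <<'E'
from h import *
tray('scene','s4.png');go([0,0,0])
E
```

```text
scene 267 85 slopes [0.1266 0.0058] zc 0.0489 tabcorner 0.0415 far 0.0579
t 8.05 pos [ 0.4561 -0.0131  0.0776] jaw 115.09 delta [-0.4075  0.0775  0.2053] turn 0 F [-0.2 -0.2 -0.3] open 0.0227
```

```bash
python3 - <<'E'
from h import *
im=cv2.imread('pics/s4.png');cv2.imwrite('pics/s4c.png',cv2.resize(im[150:290,180:340],(800,700)[:1]+(600,),interpolation=cv2.INTER_CUBIC))
c=snap('scene');P=cloud(c);ok=c['range_z']>0
for m in [ok&(abs(P[...,0]-.52)<.1)&(abs(P[...,1]-.017)<.08)&(P[...,2]>.036)&(P[...,2]<.075)]:
    R=np.array([[.975,-.2215],[.2215,.975]]);L=(P[m][:,:2]-[.5195,.017])@R.T*1000
    for name,k in dict(front=(abs(L[:,1]+50)<4),back=abs(L[:,1]-51)<4,left=abs(L[:,0]+66)<4,right=abs(L[:,0]-66)<4).items():
        a=L[k];z=P[m][k][:,2]*1000; ax=0 if name in('front','back') else 1
        print(name,[(b,round(float(np.median(z[abs(a[:,ax]-b)<8])),1),int((abs(a[:,ax]-b)<8).sum())) for b in range(-60,61,20) if (abs(a[:,ax]-b)<8).any()])
E
```

```text
front [(-60, 60.1, 45), (-40, 42.1, 26), (-20, 49.5, 28), (0, 47.3, 23), (20, 45.2, 23), (40, 43.1, 27), (60, 54.1, 25)]
back [(-60, 54.2, 7), (-40, 59.3, 3), (-20, 57.7, 2), (0, 56.5, 2), (40, 55.7, 5)]
left [(-60, 50.4, 4), (-40, 61.1, 28), (-20, 51.3, 18), (0, 43.0, 16), (20, 43.0, 17), (40, 56.2, 19)]
right [(-60, 50.2, 6), (-40, 55.9, 13), (-20, 56.9, 12), (0, 57.2, 5), (20, 57.3, 8), (40, 56.2, 4)]
```

View pics/s4c.png

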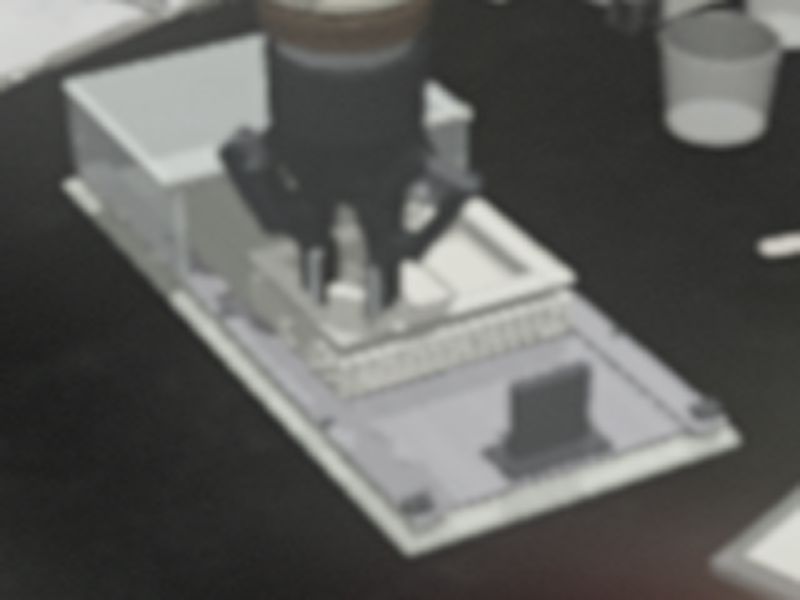

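The tray has snapped free: the tab rim is at 60 mm and the other sides at about 56–57 mm. I can't tell whether the tilt was held long enough past 12 mm. To be safe I will release, press the tray back into the nest with shut fingers on its floor, and peel again more gently.

Call:
{"name": "move_arm", "arguments": {
  "deltas": [
    [[0, -0.004, 0, 0], [0, -0.004, 0, 0], [0, -0.01, 0, 0], [0, -0.03, 0, 0], [0.02, -0.04, 0, 0]]
  ],
  "claw": 0.045
}}

```text
time: 8.6
ee_pos: [0.4738, -0.0049, 0.1193]
tcp_rot: [-90.0, -0.0, 25.0]
wrist_force: [1.5, -0.6, -0.1]
opening: 0.0451
```

Call:
{"name": "move_arm", "arguments": {
  "deltas": [
    [[0.025, 0, 0, 0], [0.05, 0, 0, 0], [0.05, 0, 0, 0], [0.05, 0.03, 0, 0]]
  ],
  "claw": 0.0
}}

```text
time: 9.0
ee_pos: [0.5216, 0.0169, 0.0905]
tcp_rot: [-90.1, -0.3, 25.1]
wrist_force: [0.4, -0.3, -0.2]
opening: 0.0001
```

```bash
python3 - <<'E'
from h import *
go([.5195,.017,.05])
tray('scene')
E
```

```text
t 9.0 pos [0.5216 0.0169 0.0905] jaw 115.13 delta [-0.0021  0.0405  0.0011] turn 0 F [ 0.4 -0.3 -0.2] open 0.0001
scene 262 135 slopes [-0.0455 -0.0593] zc 0.0505 tabcorner 0.0557 far 0.0442
```

Once released, the fit shows the tray resting tilted, with the tab corner about 11 mm up and the far corner seated. I verify this before pressing anything.

Call:
{"name": "move_arm", "arguments": {
  "deltas": [
    [[-0.02, -0.05, 0, 0], [-0.06, -0.09, 0, 0], [-0.1, -0.09, 0, 0], [-0.1, -0.09, 0, 0]]
  ],
  "claw": 0.045
}}

```text
time: 9.45
ee_pos: [0.4257, -0.0271, 0.1806]
tcp_rot: [-90.1, -0.1, 25.0]
wrist_force: [0.5, -0.5, -0.0]
opening: 0.0452
```

```bash
python3 - <<'E'
from h import *
go([.454,-.0135,.07],115.2)
tray('scene')
c=snap('wrist','w5.png')
for n in ('wrist','scene'):
  if n!='wrist': c=snap(n)
  P=cloud(c);ok=c['range_z']>0
  m=ok&(abs(P[...,0]-.52)<.1)&(abs(P[...,1]-.017)<.08)&(P[...,2]>.036)&(P[...,2]<.095)
  R=np.array([[.975,-.2215],[.2215,.975]]);L=(P[m][:,:2]-[.5195,.017])@R.T*1000
  for name,k in dict(front=(abs(L[:,1]+49)<4),back=abs(L[:,1]-50)<4,left=abs(L[:,0]+65)<4,right=abs(L[:,0]-65)<4).items():
    a=L[k];z=P[m][k][:,2]*1000; ax=0 if name in('front','back') else 1
    print(n,name,[(b,round(float(np.median(z[abs(a[:,ax]-b)<8])),1),int((abs(a[:,ax]-b)<8).sum())) for b in range(-60,61,20) if (abs(a[:,ax]-b)<8).any()])
  m=ok&(P[...,2]>.062)&(P[...,2]<.1)&(abs(P[...,0]-.454)<.03)&(abs(P[...,1]+.013)<.03)
  if m.sum()>4:
    r=cv2.minAreaRect(P[m][:,:2].astype(np.float32));print(n,'tab',m.sum(),np.round(r[0],4),np.round(r[1],4),round(r[2],1),np.percentile(P[m][:,2],97).round(4))
E
```

```text
t 9.45 pos [ 0.4257 -0.0271  0.1806] jaw 115.01 delta [0.0311 0.1106 0.0006] turn -0.19 F [ 0.5 -0.5 -0. ] open 0.0452
scene 273 125 slopes [-0.0452 -0.0516] zc 0.0502 tabcorner 0.055 far 0.0444
wrist front [(-60, 65.9, 420), (-40, 55.7, 158), (-20, 55.0, 192), (0, 54.2, 162)]
wrist back [(-60, 41.1, 1), (-20, 49.1, 35), (0, 48.5, 80), (20, 47.4, 66), (40, 46.8, 70), (60, 45.6, 52)]
wrist left [(-60, 56.4, 30), (-40, 66.1, 421), (-20, 55.2, 211), (0, 54.2, 144), (20, 36.1, 1), (60, 45.8, 2)]
wrist right [(-20, 49.4, 47), (0, 48.3, 66), (20, 47.3, 67), (40, 46.0, 53)]
wrist tab 648 [ 0.4533 -0.013 ] [0.0097 0.0241] 24.4 0.0855
scene front [(-60, 60.9, 57), (-40, 48.2, 26), (-20, 43.3, 26), (0, 43.4, 21), (20, 44.1, 23), (40, 46.7, 26), (60, 49.8, 22)]
scene back [(-60, 49.6, 7), (-40, 49.6, 6), (-20, 48.0, 6), (0, 47.5, 8), (20, 46.7, 7), (40, 46.3, 4), (60, 43.7, 5)]
scene left [(-60, 43.4, 4), (-40, 58.4, 40), (-20, 47.6, 20), (0, 43.8, 19), (20, 50.9, 17), (40, 50.7, 15), (60, 38.6, 2)]
scene right [(-60, 48.2, 3), (-40, 49.1, 10), (-20, 49.7, 8), (0, 46.8, 8), (20, 46.4, 4), (40, 45.7, 6)]
scene tab 80 [ 0.4544 -0.0154] [0.0112 0.0231] 30.3 0.0846
```

View pics/w5.png

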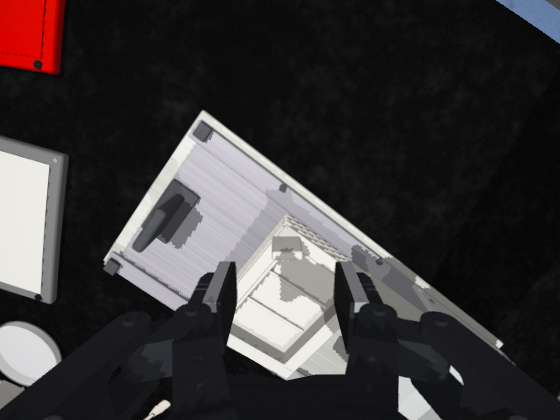

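This confirms it. The far corner rim is at 45.5 mm (seated) and the tab top is at 85 mm, 10–11 mm up. I regrip lightly from this relaxed tilt and raise the tab in small steps.

Call:
{"name": "move_arm", "arguments": {
  "deltas": [
    [[0.015, 0.03, 0, 0], [0.031, 0.07, 0, 0], [0.031, 0.09, 0, 0], [0.031, 0.107, 0, 0], [0.031, 0.107, 0, 0]]
  ]
}}

```text
time: 10.1
ee_pos: [0.4556, -0.0121, 0.067]
tcp_rot: [-89.8, 0.3, 25.1]
wrist_force: [-1.0, 0.3, -0.4]
opening: 0.0454
```

Call:
{"name": "move_arm", "arguments": {
  "deltas": [
    [[0, 0, 0, 0], [0, 0, 0, 0], [0, 0, 0, 0], [0, 0, 0, 0]]
  ],
  "claw": 0.0,
  "newtons": 20
}}

```text
time: 10.5
ee_pos: [0.4574, -0.0126, 0.0711]
tcp_rot: [-90.0, -0.1, 25.1]
wrist_force: [0.5, -1.0, -0.2]
opening: 0.0232
```

Call:
{"name": "move_arm", "arguments": {
  "deltas": [
    [[0, -0.001, 0, 0], [0, -0.002, 0, 0], [0, -0.003, 0, 0], [0, -0.003, 0, 0]]
  ]
}}

```text
time: 10.9
ee_pos: [0.4571, -0.0126, 0.0735]
tcp_rot: [-90.0, -0.0, 25.1]
wrist_force: [-0.3, -0.6, -0.1]
opening: 0.0231
```

```bash
cat > m.py <<'E'
from h import *
def meas():
  go([.454,-.0135,.07],115.2)
  for n in ('wrist','scene'):
    c=snap(n)
    P=cloud(c);ok=c['range_z']>0
    m=ok&(abs(P[...,0]-.52)<.1)&(abs(P[...,1]-.017)<.08)&(P[...,2]>.036)&(P[...,2]<.095)
    R=np.array([[.975,-.2215],[.2215,.975]]);L=(P[m][:,:2]-[.5195,.017])@R.T*1000
    for name,k in dict(front=(abs(L[:,1]+49)<4),back=abs(L[:,1]-50)<4,right=abs(L[:,0]-65)<4).items():
      a=L[k];z=P[m][k][:,2]*1000; ax=0 if name in('front','back') else 1
      print(n,name,[(b,round(float(np.median(z[abs(a[:,ax]-b)<8])),1),int((abs(a[:,ax]-b)<8).sum())) for b in range(-60,61,20) if (abs(a[:,ax]-b)<8).sum()>2])
E
python3 -c "
from m import *
meas()"
```

```text
t 10.9 pos [ 0.4571 -0.0126  0.0735] jaw 115.1 delta [-0.0032  0.0035  0.0005] turn -0.1 F [-0.3 -0.6 -0.1] open 0.0231
wrist front [(-60, 71.5, 1278), (-40, 85.9, 82)]
wrist back []
wrist right [(-40, 52.1, 45)]
scene front [(-60, 59.7, 58), (-40, 43.5, 20), (-20, 42.8, 29), (0, 44.4, 30), (20, 47.3, 22), (40, 43.9, 21), (60, 46.4, 24)]
scene back [(-60, 49.7, 12), (-40, 52.4, 3), (40, 48.1, 3)]
scene right [(-60, 42.2, 8), (-40, 49.8, 11), (-20, 49.9, 7), (0, 49.0, 4), (20, 47.8, 7), (40, 46.8, 5)]
```

Call:
{"name": "move_arm", "arguments": {
  "deltas": [
    [[0, -0.001, 0, 0], [0, -0.002, 0, 0], [0, -0.002, 0, 0], [0, -0.002, 0, 0]]
  ]
}}

```text
time: 11.4
ee_pos: [0.457, -0.0126, 0.0754]
tcp_rot: [-90.0, -0.0, 25.1]
wrist_force: [0.1, 0.2, -0.3]
opening: 0.0228
```

```bash
python3 -c "
from m import *
meas()"
```

```text
t 11.4 pos [ 0.457  -0.0126  0.0754] jaw 115.1 delta [-0.0031  0.0054  0.0005] turn -0.1 F [ 0.1  0.2 -0.3] open 0.0228
wrist front [(-60, 73.3, 1303), (-40, 87.5, 83)]
wrist back []
wrist right [(-40, 54.0, 47)]
scene front [(-60, 67.3, 55), (-40, 43.3, 27), (-20, 45.2, 24), (0, 43.3, 21), (20, 43.8, 30), (40, 42.8, 32), (60, 42.6, 24)]
scene back [(-60, 46.9, 8), (-40, 54.0, 3), (0, 51.0, 4)]
scene right [(-60, 52.7, 5), (-40, 51.9, 14), (-20, 53.3, 7), (0, 50.6, 5), (20, 49.5, 8), (40, 49.9, 6)]
```

The tab is now 13.5–15 mm up with the far corner up about 3.5 mm, and it was held there for several tenths of a second. The previous step had about 13 and 1 mm. Now I firm the grip and lift it out.

Call:
{"name": "move_arm", "arguments": {
  "deltas": [
    [[0, 0, 0, 0], [0, 0, 0, 0], [0, 0, 0, 0], [0, 0, 0, 0], [0, -0.002, 0, 0]]
  ],
  "claw": 0.0,
  "newtons": 100
}}

```text
time: 12.0
ee_pos: [0.4569, -0.0126, 0.0772]
tcp_rot: [-90.0, 0.0, 25.1]
wrist_force: [-0.7, 0.1, -0.7]
opening: 0.0203
```

Call:
{"name": "move_arm", "arguments": {
  "deltas": [
    [[0, -0.004, 0, 0], [0, -0.01, 0, 0], [0, -0.018, 0, 0], [0, -0.028, 0, 0], [0, -0.04, 0, 0]]
  ]
}}

```text
time: 12.5
ee_pos: [0.457, -0.0126, 0.1184]
tcp_rot: [-90.0, -0.0, 25.1]
wrist_force: [-0.1, -0.5, 0.4]
opening: 0.0204
```

Call:
{"name": "move_arm", "arguments": {
  "deltas": [
    [[0, -0.015, 0, 0], [0, -0.03, 0, 0], [0, -0.045, 0, 0], [0, -0.05, 0, 0], [0, -0.05, 0, 0]]
  ]
}}

```text
time: 13.0
ee_pos: [0.4575, -0.0126, 0.1683]
tcp_rot: [-90.0, -0.1, 25.1]
wrist_force: [-0.1, -0.6, -1.7]
opening: 0.0205
```

```bash
python3 - <<'E'
from h import *
go([0,0,0])
c=snap('scene');im=c['color'];cv2.imwrite('pics/s6.png',cv2.resize(im[100:300,160:430],(800,592),interpolation=cv2.INTER_CUBIC))
E
```

```text
t 13.0 pos [ 0.4575 -0.0126  0.1683] jaw 115.1 delta [-0.4091  0.1677  0.2056] turn 0 F [-0.1 -0.6 -1.7] open 0.0205
```

View pics/s6.png

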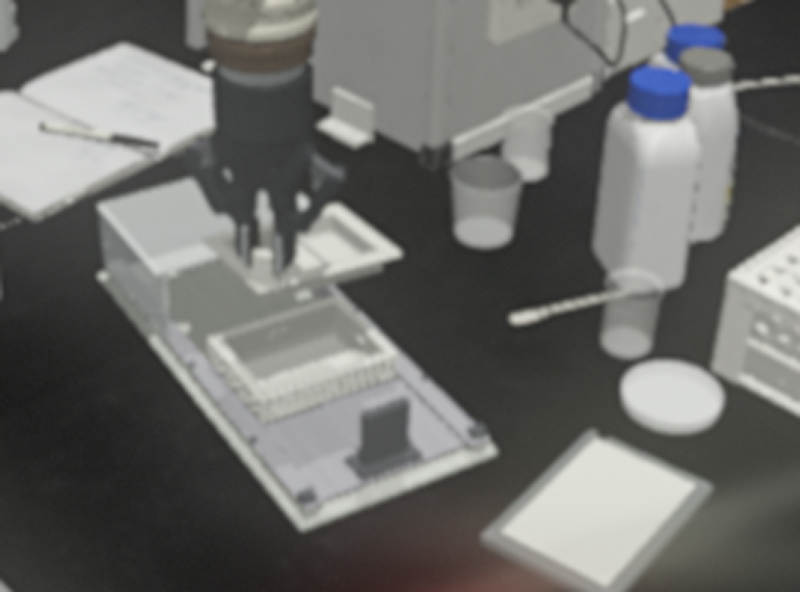

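The tray is out of the nest, held at crop (270,265), and the lower trays are left at (300,350). Now I carry it to the panel at gentle speed.

Call:
{"name": "move_arm", "arguments": {
  "deltas": [
    [[-0.001, 0, -0.005, 0], [-0.004, 0, -0.015, 0], [-0.008, 0, -0.03, 0], [-0.014, 0, -0.055, 0], [-0.02, 0, -0.08, 0]]
  ]
}}

```text
time: 13.55
ee_pos: [0.4727, -0.0949, 0.1669]
tcp_rot: [-90.0, 0.0, 25.1]
wrist_force: [0.6, -0.4, -0.6]
opening: 0.0201
```

Call:
{"name": "move_arm", "arguments": {
  "deltas": [
    [[-0.0065, 0, -0.025, 0], [-0.013, 0, -0.05, 0], [-0.019, 0, -0.075, 0], [-0.0255, 0, -0.1, 0], [-0.032, 0, -0.125, 0]]
  ]
}}

```text
time: 14.05
ee_pos: [0.4965, -0.2222, 0.1667]
tcp_rot: [-90.0, 0.0, 25.1]
wrist_force: [0.4, -0.5, -0.1]
opening: 0.0203
```

Call:
{"name": "move_arm", "arguments": {
  "deltas": [
    [[-0.006, 0, -0.025, 0], [-0.012, 0, -0.048, 0], [-0.016, 0, -0.066, 0], [-0.02, 0, -0.078, 0], [-0.0224, 0, -0.086, 0]]
  ]
}}

```text
time: 14.55
ee_pos: [0.5126, -0.3089, 0.1667]
tcp_rot: [-90.0, 0.0, 25.0]
wrist_force: [0.4, 0.2, -0.4]
opening: 0.0199
```

Call:
{"name": "move_arm", "arguments": {
  "deltas": [
    [[0, 0, 0, 0], [0, 0, 0, 0], [0, 0, 0, 0], [0, 0, 0, 0], [0, 0, 0, 0]]
  ]
}}

```text
time: 15.05
ee_pos: [0.5131, -0.3072, 0.1676]
tcp_rot: [-90.0, -0.0, 25.1]
wrist_force: [0.7, 0.1, -0.6]
opening: 0.0202
```

```bash
cat > f.py <<'E'
from h import *
import pickle
go([.5135,-.308,.168])
d={n:snap(n) for n in('scene','top')}; pickle.dump(d,open('c2.pkl','wb'))
for n in d:
    c=d[n];P=cloud(c);ok=c['range_z']>0;g=c['color'].min(2)
    m=ok&(g>110)&(P[...,2]>.10)&(P[...,2]<.16)&(np.hypot(P[...,0]-.577,P[...,1]+.278)<.1)
    q=P[m]; 
    if len(q)<10: print(n,len(q)); continue
    r=cv2.minAreaRect(q[:,:2].astype(np.float32));print(n,len(q),np.round(r[0],4),np.round(r[1],3),round(r[2],1),'z',np.percentile(q[:,2],[1,5,50,95,99]).round(4))
    # plane fit of rim/flange: local frame centred on rect
    R=np.array([[.975,-.2215],[.2215,.975]]);L=(q[:,:2]-np.array(r[0]))@R.T
    e=((abs(L[:,0])>.06)|(abs(L[:,1])>.045)); A=np.c_[L[e],np.ones(e.sum())];z=q[e,2];w=np.ones(len(z),bool)
    for _ in range(8): s=np.linalg.lstsq(A[w],z[w],rcond=None)[0]; w=abs(A@s-z)<.004
    print('  rim plane',w.sum(),len(z),'slopes',s[:2].round(3),'tilt',np.hypot(*s[:2]).round(3),'rim z',s[2].round(4))
c=d['scene'];cv2.imwrite('pics/s7.png',cv2.resize(c['color'][150:330,220:460],(800,600),interpolation=cv2.INTER_CUBIC))
E
python3 f.py
```

```text
t 15.05 pos [ 0.5131 -0.3072  0.1676] jaw 115.14 delta [-0.     -0.0004 -0.0009] turn 0 F [ 0.7  0.1 -0.6] open 0.0202
scene 1031 [ 0.5732 -0.2787] [0.108 0.137] 78.7 z [0.126  0.1282 0.144  0.1536 0.157 ]
  rim plane 337 344 slopes [-0.053 -0.081] tilt 0.097 rim z 0.1468
top 1038 [ 0.577  -0.2762] [0.103 0.135] 76.6 z [0.1222 0.1245 0.134  0.15   0.1535]
  rim plane 135 182 slopes [-0.068 -0.062] tilt 0.092 rim z 0.1461
```

View pics/s7.png

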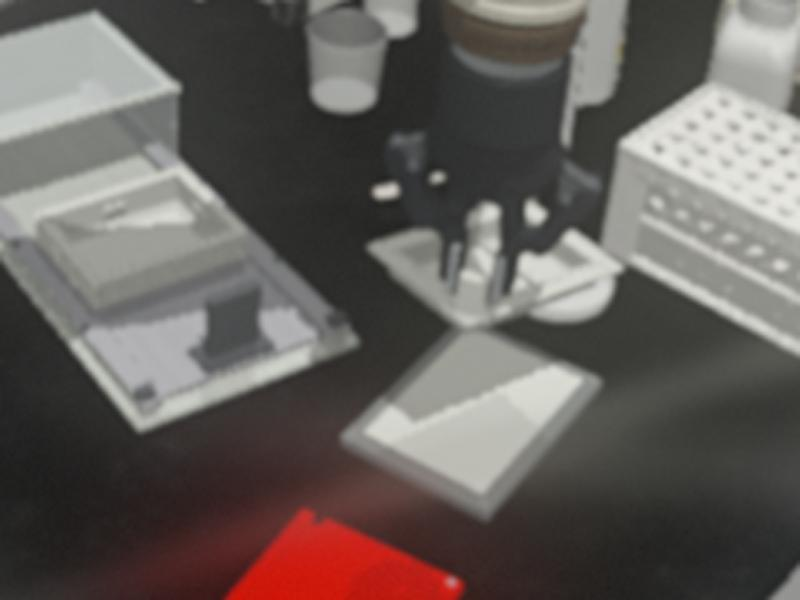

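The tray is over the panel: its centre is within about 4 mm of the panel's middle, it sits 12.4 cm up, and the tilt is about 0.095 rad. I hold for a second and check that it doesn't creep.

Call:
{"name": "move_arm", "arguments": {
  "deltas": [
    [[0, 0, 0, 0], [0, 0, 0, 0], [0, 0, 0, 0], [0, 0, 0, 0], [0, 0, 0, 0]]
  ]
}}

```text
time: 15.65
ee_pos: [0.513, -0.3077, 0.1673]
tcp_rot: [-90.0, 0.0, 25.1]
wrist_force: [0.1, 0.6, -1.0]
opening: 0.0204
```

Call:
{"name": "move_arm", "arguments": {
  "deltas": [
    [[0, 0, 0, 0], [0, 0, 0, 0], [0, 0, 0, 0], [0, 0, 0, 0], [0, 0, 0, 0]]
  ]
}}

```text
time: 16.15
ee_pos: [0.5131, -0.3077, 0.1673]
tcp_rot: [-90.0, 0.0, 25.1]
wrist_force: [0.2, 0.1, -1.4]
opening: 0.0205
```

```bash
python3 f.py; python3 - <<'E'
from h import *
import pickle
a=pickle.load(open('c0.pkl','rb'));b=pickle.load(open('c2.pkl','rb'))
for n,u,v in [('top',184,269),('top',263,140),('top',328,155),('top',350,169)]:
    print((u,v),'diff',np.abs(a[n]['color'][v-14:v+14,u-14:u+14].astype(int)-b[n]['color'][v-14:v+14,u-14:u+14]).mean().round(2))
P=cloud(b['scene']);m=(b['scene']['range_z']>0)&(P[...,2]>.062)&(P[...,2]<.08)&(abs(P[...,0]-.488)<.04)&(abs(P[...,1]+.12)<.03)
print('plate',cv2.minAreaRect(P[m][:,:2].astype(np.float32))[0])
E
```

```text
t 16.15 pos [ 0.5131 -0.3077  0.1673] jaw 115.1 delta [ 0.0003 -0.0007 -0.0005] turn 0 F [ 0.2  0.1 -1.4] open 0.0205
scene 1045 [ 0.5748 -0.2785] [0.11 0.14] 77.6 z [0.1264 0.1281 0.1436 0.1538 0.1576]
  rim plane 351 361 slopes [-0.057 -0.08 ] tilt 0.098 rim z 0.1464
top 1034 [ 0.5769 -0.2757] [0.103 0.135] 75.6 z [0.1214 0.1241 0.134  0.1494 0.1526]
  rim plane 134 172 slopes [-0.069 -0.069] tilt 0.098 rim z 0.147
(184, 269) diff 4.7
(263, 140) diff 3.41
(328, 155) diff 3.8
(350, 169) diff 2.71
plate (0.4887537658214569, -0.12160880118608475)
```

The tray is stable with no creep beyond noise. The bystanders are unchanged and the carriage is still out, so I hand in.

```bash
python3 -c "
from h import *
print(job_done())"
```

```text
the job is handed in; nothing more can be done
None
```

The tray is held over the grey light panel, the carriage is pulled out to its stop, and the job was handed in at about 16 s.

**Carriage:** I gripped the pull plate and drew it 150 mm, until the force rose to 15 N at the stop. At the end the plate was still there.

**Peel:** I gripped the tab across its width so it could pivot.
- **First peel:** it went too fast for me to be sure it counted. One depth reading while gripped suggested the whole tray had come free. After I released it, the tray sat tilted, with the tab corner 10–11 mm up and the far corner seated, so I think that reading was wrong.
- **Second peel:** I regripped and raised the tab in small steps with holds. It reached about 13 mm with the far corner up about 1 mm, then about 14–15 mm with the far corner up about 3.5 mm. At that point the far corner was seen only by the scene camera. I then lifted the tray out at a 100 N grip.

**Last checks:**
- **Position:** the tray's middle is within about 3 mm of the panel's middle sideways and about 12.4 cm above it.
- **Level:** the tilt is about 0.098 rad, not fully level but inside the 0.17 limit. It read 0.092–0.097 a second earlier, so there was no creep beyond measurement noise.
- **Bystanders:** the views around the beaker, dropper bottle and petri dish are unchanged from the start.

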